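# Set the blank speed selector of a bobbin winder by clicks and engage its latch

### The job

Get the bobbin winder ready: gently turn its blank round speed selector anticlockwise (seen from above) until it meets its end stop, without forcing it past the stop, then turn it clockwise by exactly three clicks and let it rest there. After that, push the winder's latch fully home towards the bobbin and let go, leaving the selector on its third click and the other things on the table where they are.

Things in the scene. Friction and masses are not known exactly. Their poses are not given: they have to be found in the camera images.
- winder: Bobbin winder: white low box fixed to the table, 150 (x) by 280 (y) by 50 mm high. Origin: centre of its underside on the table, z up. On its flat top: the speed selector knob at x 0, y -75 mm; bobbin at x 42, y 85; latch at y 85 in front of the bobbin; a small fixed thread tension post (22 mm wide, top 70 mm above the table) at x 45, y -5.
- selector_axis (a point): Centre of the top face of the speed selector: a blank smooth round black knob with a plain metal cap, 48 mm diameter, its grip from 52 to 80 mm above the table, turning about its vertical axis. This point and its axes are fixed to the winder and do not turn with the knob: the knob's angle cannot be read.
- selector_foot (a point): Point on the knob's axis at the winder's top (30 mm below its top face). The knob has 6 rest positions, unevenly spaced 17 to 25 degrees, unmarked: count the clicks. Turning resists 0.2 to 0.45 N m just past a rest position, falls to 0 halfway, then the spring pulls it on (the torque reverses) into the next. Released, it settles in the nearest. It takes about 30 to 35 N of grip not to slip.
- end_stop (a point): Point on the winder's top beside the knob, under which the hidden stop lies (nothing to see). The first rest position is at the anticlockwise end stop; the knob starts on click 3, 4 or 5, 50 to 100 degrees clockwise of it. The stop is a firm spring: 0.1 to 0.15 N m per degree beyond the first rest position, added to the click's 0.25 N m; 7 degrees beyond it counts as forced.
- bobbin_top (a point): Centre of the top of the steel bobbin (21 mm wide, 64 mm above the table) on its fixed spindle (6 mm thick, up to 76 mm above the table).
- latch (a joint): Travel of the latch in m: 0 pulled back, 0.034 fully home against its stop next to the bobbin; slides along the winder's +x with about 2 N of friction and stays where left. Starts at 0 to 0.010.
- latch_grip (a point): Point on the latch, an upright aluminium post 12 (along x) by 14 (along y) mm, from 55 to 79 mm above the table, on a 22 mm wide foot whose top is 55 mm above the table. This point is on the post's axis 70 mm above the table; its axes are parallel to the winder's, and the latch slides along its +x.
- thimble: Steel thimble, 19 mm wide, 23 mm high, upright, in front of the winder. Bystander; origin at the centre of its underside.
- chalk: White tailor's chalk stick, 45 by 14 by 12 mm, lying in front of the winder. Bystander; origin at the centre of its underside.
- spool_a: Blue thread spool, 32 mm wide, 45 mm high, upright. Bystander; origin at the centre of its underside.
- spool_b: Grey thread spool, 32 mm wide, 45 mm high, upright. Bystander; origin at the centre of its underside.
- bobbin_spare: Spare steel bobbin, 21 mm wide, 11.5 mm high, behind the winder. Bystander; origin at the centre of its underside.
- pin_dish: Shallow red pin dish, 90 mm wide, 26 mm high. Bystander; origin at the centre of its underside.
- scissors: Scissors lying flat, about 200 mm long, 10 mm thick. Bystander; origin at the centre of its underside.

How it is judged:
By the outcome, as a careful person would: the job done as asked, in the order asked, and still so for the second after the job is handed in, with the robot touching nothing.
It also fails if it takes over 72 s, if anything falls off the work surface, if the arm or the gripper's body presses on something with over 40 N, if the wrist force passes 120 N, or if a joint passes its speed limit or range.

### The arm

A 7-joint arm with a two-finger parallel gripper is mounted at the origin on the work surface. World frame = base frame: x ahead of the robot, y to its left, z up, the work surface at z = 0. Lengths are in m, angles in rad, forces in N, time in s.
With the tool pointing down it reaches from about 0.35 to 0.9 m from the base axis. Payload 8.1 kg.
Tool frame: the origin (TCP) lies midway between the tips of the shut fingers; the grasp point (between the pads) lies 19 mm behind it; z points along the fingers, y is the line along which they close (so a half turn about z gives the same grasp; the last joint's range is limited). The gripper opens to 92 mm and grips with 3 to 60 N. Pads are 19 mm wide; open, the fingers measure 130 mm over their backs; the gripper's body (75 mm by 190 mm) begins 47 mm behind the grasp point.
Start: joints at [-1.215, 0.434, 0.025, 1.573, -0.012, 1.134, -0.075], TCP at [0.277, 0.56, 0.202] pointing down, gripper open.
Joint ranges: [-2.62, 2.62], [-0.44, 2.09], [-1.27, 1.32], [0.08, 2.57], [-1.32, 4.46], [0.12, 2], [-2.74, 2.74]. Speed limits (rad/s): [2.22, 2.22, 3.01, 3.01, 3.14, 3.14, 3.14].

### API

Orientations are given as a rotation vector (axis times angle).
In Python, from cell import arm gives the robot as it stands.
- The arm moves only by the tool carry_out, never from a script. Its arguments are lists of equal length, an entry for each row: "claw": the finger opening in cm, from 0 to 9.18; "delta_pos": the shift along the tool's x, y, z in cm, a list of three; "angular": the turn, a rotation vector about the tool's x, y, z in rad, a list of three. In form: {"claw": [claw, ...], "delta_pos": [[dx, dy, dz], ...], "angular": [[ax, ay, az], ...]}. A call has 1 to 20 rows; each row shifts and turns the commanded pose from where the row before left it, along the tool's axes as they then stand; what a row does not reach is not made up. A row lasts 1/10 s, in which the tool goes at most 50 mm and 8.59 degrees, less where a joint would pass 70% of its speed; a pose out of reach is approached as far as the arm can. A call with a gripper value outside its range is refused whole. The fingers move at their own pace and stop on an object; "force" is the grip in N (left out, the last holds). Time passes only in rows, so rows that do not move let the fingers close. It gives the time, the measured TCP pose, the force, the opening and the grip force at its end, in the units of the state.
- arm.observe(): the state, without advancing time (a new reading comes with each control period).
- arm.get_image(name): name is "scene" or "top" or "wrist"; returns a dict with "frame" (400x640x3 uint8, red, green, blue), "mtx" (3x3 intrinsics, pixels), "T" (4x4, takes a point from camera to world coordinates). Camera axes: x right, y down, z forward; pixel columns grow to the right and rows downward; lengths in m; the calibration is good to about 2 mm. A picture is of the moment at which its call begins. There is no depth.
- arm.sign_off(): hands the job in; it is judged then, once.
Trained networks look in a picture, given as the dict that the camera call returned (one of the last four; its "shot" number tells which), for a name from the list of things; names that differ only in an ending like _2 or _b are one class to them, and where a whole thing is asked for, a point or a joint stands for the part that bears it (a point fixed in the world has none). Each returns a list of dicts, best first, with "conf" (0 to 1); they miss things now and then, are a little off and sometimes report something else, mostly with a low value. They report only what shows in the picture. A call takes as long as a camera call.
- arm.look_for(label, picture): "centre" ([column, row] as shares, 0 to 1, of the picture: columns of its width, rows of its height, amid what is visible of it).
- arm.trace(label, picture): "region" (400x640 bool, what is visible of it) and "centre" ([column, row] as shares, 0 to 1, of the picture: columns of its width, rows of its height, amid what is visible of it).
- arm.place_of(label, picture): "centre" ([column, row] as shares, 0 to 1, of the picture: columns of its width, rows of its height: a listed point, or the origin of a listed thing).
The state is a dict: "clock": time; "joints": joint angles; "dq": joint speeds; "joint_efforts": joint torques, N m; "position": TCP position; "ee_rot": TCP orientation; "force": force on the tool from outside, world axes, zero at the start; "ft_torque": the same for the moment, N m; "width": opening from 0.0 (shut) to 1.0 (fully open); "gripper_force": force on a finger pad.
Only numpy, scipy, OpenCV 4.12 (cv2) and the standard library are available. Lean on these libraries where they do the work, as an engineer would, in place of code of your own. Each camera call takes 0.05 s, during which the arm holds its last target. There are 200 camera calls.

## Working session

There is one attempt and no reset: what is moved stays moved. The work goes in short steps, Python scripts to look and compute and a tool call to move; the robot and the scene stay as the last step left them, time stands still between calls to the robot, and variables do not carry over. Pictures are saved under pics/ and viewed, at most 10 in all, crops included, and the job is handed in when it is done.

Besides the shell and the picture viewer there is one more tool, called after "Request:" as name(argument=value, ...) on one line, values as JSON. carry_out: Moves the arm, as the interface text tells. Its arguments: {"type":"object","properties":{"claw":{"type":"array","items":{"type":"number"}},"delta_pos":{"type":"array","items":{"type":"array","items":{"type":"number"}}},"angular":{"type":"array","items":{"type":"array","items":{"type":"number"}}},"force":{"type":"number"}},"required":["claw","delta_pos","angular"]}

```bash
mkdir -p pics; ls; cat > h.py <<'E'
from cell import arm
import numpy as np, cv2
def px(c): return np.array([c[0]*640,c[1]*400])
def ray(im,uv):
    K=im["mtx"];T=np.array(im["T"]);d=T[:3,:3]@np.linalg.inv(K)@np.array([uv[0],uv[1],1.]);return T[:3,3],d
def onz(im,uv,z):
    o,d=ray(im,uv);return o+d*(z-o[2])/d[2]
def proj(im,p):
    T=np.array(im["T"]);c=T[:3,:3].T@(np.array(p)-T[:3,3]);u=im["mtx"]@c;return u[:2]/u[2]
Z=dict(selector_axis=.08,selector_foot=.05,bobbin_top=.064,latch_grip=.07,winder=0,thimble=0,chalk=0,spool_a=0,pin_dish=0,scissors=0,bobbin_spare=0,end_stop=.05)
def save(im,n): cv2.imwrite(f"pics/{n}.png",im["frame"][:,:,::-1])
E
python3 - <<'E'
from h import *
s=arm.observe();print(s)
for n in ["top","scene"]:
    im=arm.get_image(n);save(im,n+"0");print(n,im["T"][:3,3])
    for l in Z:
        for r in arm.place_of(l,im)[:2]:
            p=px(r["centre"]);print(l,round(r["conf"],2),p.round(),onz(im,p,Z[l]).round(4))
E
```

```text
pics
{'clock': 0.0, 'joints': array([-1.21458134,  0.43523444,  0.02497549,  1.5741051 , -0.01158542,
        1.13397269, -0.0751274 ]), 'dq': array([-0.0007293 ,  0.00025655, -0.00010968,  0.00110189,  0.00119446,
       -0.00241902, -0.00119236]), 'joint_efforts': array([-6.75964748e-04, -6.67841148e+01,  9.84791592e-01, -3.14459753e+01,
       -6.05460349e-02,  4.30734409e-02,  1.58716043e-04]), 'position': array([0.27662228, 0.55984164, 0.20153481]), 'ee_rot': array([-7.14496499e-01, -3.05905513e+00,  2.45297919e-03]), 'force': array([ 0.64340774,  0.68762858, -0.22987457]), 'ft_torque': array([0.03035401, 0.03458814, 0.00270096]), 'gripper_force': 0.0, 'width': 1.0011413100101931}
top [0.43954605 0.01195713 1.55862386]
selector_axis 0.9 [355. 205.] [ 0.5202 -0.1203  0.08  ]
selector_foot 0.82 [356. 202.] [ 0.5321 -0.1261  0.05  ]
bobbin_top 0.86 [302. 179.] [0.5928 0.032  0.064 ]
bobbin_top 0.16 [174. 212.] [0.4917 0.3997 0.064 ]
latch_grip 0.66 [302. 210.] [0.5044 0.0296 0.07  ]
winder 0.65 [325. 199.] [ 0.5397 -0.0383  0.    ]
thimble 0.49 [311. 235.] [0.4315 0.0042 0.    ]
ch
[... 578 characters left out ...]
48 [276. 184.] [ 0.5008 -0.1343  0.05  ]
bobbin_top 0.83 [325. 214.] [0.5803 0.0269 0.064 ]
latch_grip 0.49 [332. 194.] [0.5139 0.0301 0.07  ]
winder 0.84 [300. 210.] [ 0.5341 -0.0535  0.    ]
thimble 0.5 [330. 190.] [ 0.4387  0.0114 -0.    ]
chalk 0.61 [293. 177.] [ 0.415  -0.1119  0.    ]
spool_a 0.75 [471. 229.] [0.4744 0.418  0.    ]
spool_a 0.69 [474. 276.] [0.6269 0.4279 0.    ]
pin_dish 0.71 [191. 177.] [ 0.4994 -0.4088 -0.    ]
pin_dish 0.53 [473. 274.] [0.62   0.4249 0.    ]
scissors 0.96 [159. 220.] [ 0.6716 -0.42    0.    ]
bobbin_spare 0.43 [296. 242.] [ 0.6433 -0.0337  0.    ]
end_stop 0.92 [283. 184.] [ 0.4945 -0.1143  0.05  ]
end_stop 0.36 [195. 179.] [ 0.5424 -0.3629  0.05  ]
```

```bash
python3 - <<'E'
from h import *
from scipy.spatial.transform import Rotation as R
s=arm.observe();M=R.from_rotvec(s["ee_rot"]).as_matrix();print(M.round(3))
print((M.T@(np.array([.50,-.05,.30])-s["position"])).round(3))
im=arm.get_image("wrist");print(im["T"].round(3)); T=np.eye(4);T[:3,:3]=M;T[:3,3]=s["position"];print((np.linalg.inv(T)@im["T"]).round(3),im["mtx"])
a=cv2.imread("pics/top0.png")[130:280,240:420];cv2.imwrite("pics/topc.png",cv2.resize(a,None,fx=4,fy=4,interpolation=cv2.INTER_CUBIC))
E
```

```text
[[-0.897  0.443  0.   ]
 [ 0.443  0.897  0.   ]
 [-0.     0.    -1.   ]]
[-0.47  -0.448 -0.098]
[[ 0.442  0.86   0.254  0.207]
 [ 0.897 -0.424 -0.125  0.594]
 [-0.     0.283 -0.959  0.384]
 [ 0.     0.     0.     1.   ]]
[[ 0.001 -0.959 -0.283  0.077]
 [ 1.     0.001 -0.    -0.001]
 [ 0.    -0.283  0.959 -0.182]
 [ 0.     0.     0.     1.   ]] [[338.46828084   0.         323.60658455]
 [  0.         338.46828084 199.52166774]
 [  0.           0.           1.        ]]
```

View pics/topc.png

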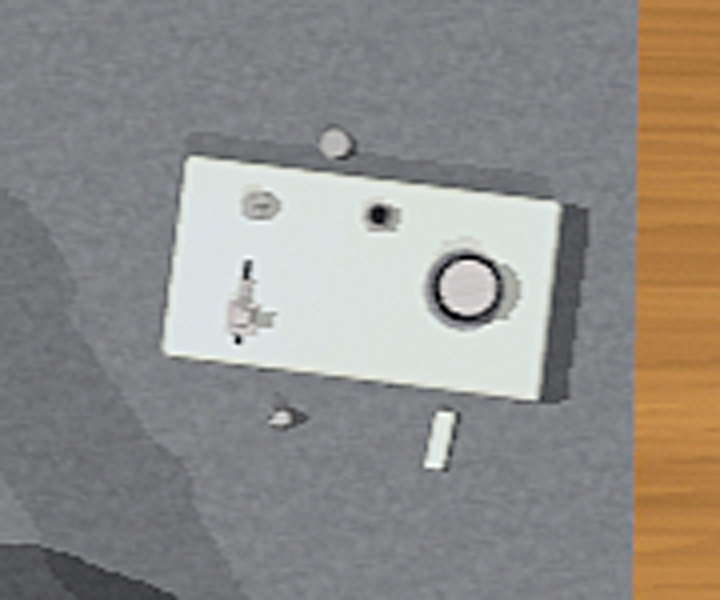

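```bash
cat >> h.py <<'E'
from scipy.spatial.transform import Rotation as R
def pose():
    s=arm.observe();return np.array(s["position"]),R.from_rotvec(s["ee_rot"]).as_matrix(),s
def todelta(target):
    p,M,s=pose();return (M.T@(np.array(target)-p)*100).round(2)
E
python3 - <<'E'
from h import *
p,M,s=pose();th=.1;N=20
# sum of Rz(k th) v
S=sum(R.from_rotvec([0,0,k*th]).as_matrix() for k in range(N))
d=M.T@(np.array([.53,-.08,.22])-p)
print(np.linalg.solve(S,d)*100)
E
```

```text
[-3.99621016  0.87074188 -0.08831616]
```

Request:
carry_out(claw=[9.1,9.1,9.1,9.1,9.1,9.1,9.1,9.1,9.1,9.1,9.1,9.1,9.1,9.1,9.1,9.1,9.1,9.1,9.1,9.1], delta_pos=[[-4.0,0.87,-0.09],[-4.0,0.87,-0.09],[-4.0,0.87,-0.09],[-4.0,0.87,-0.09],[-4.0,0.87,-0.09],[-4.0,0.87,-0.09],[-4.0,0.87,-0.09],[-4.0,0.87,-0.09],[-4.0,0.87,-0.09],[-4.0,0.87,-0.09],[-4.0,0.87,-0.09],[-4.0,0.87,-0.09],[-4.0,0.87,-0.09],[-4.0,0.87,-0.09],[-4.0,0.87,-0.09],[-4.0,0.87,-0.09],[-4.0,0.87,-0.09],[-4.0,0.87,-0.09],[-4.0,0.87,-0.09],[-4.0,0.87,-0.09]], angular=[[0,0,0.1],[0,0,0.1],[0,0,0.1],[0,0,0.1],[0,0,0.1],[0,0,0.1],[0,0,0.1],[0,0,0.1],[0,0,0.1],[0,0,0.1],[0,0,0.1],[0,0,0.1],[0,0,0.1],[0,0,0.1],[0,0,0.1],[0,0,0.1],[0,0,0.1],[0,0,0.1],[0,0,0.1],[0,0,0.1]], force=40)

```text
clock: 3.35
position: [0.5294, -0.0824, 0.2205]
ee_rot: [2.962, 1.045, 0.001]
force: [-0.6, -0.1, -0.6]
width: 0.991
gripper_force: 0.0
```

```bash
python3 - <<'E'
from h import *
p,M,s=pose();print(s["clock"],p,M.round(3),s["joints"].round(2),s["force"],s["ft_torque"])
im=arm.get_image("wrist");save(im,"w1")
for l in ["selector_axis","selector_foot","bobbin_top","latch_grip","winder","end_stop","thimble","chalk"]:
    for r in arm.place_of(l,im)[:1]:
        c=px(r["centre"]);print(l,round(r["conf"],2),c.round(),onz(im,c,Z[l]).round(4))
for r in arm.trace("selector_axis",im)[:1]:
    m=r["region"];print(r["conf"],m.sum(),px(r["centre"]))
E
```

```text
3.35 [ 0.52937957 -0.08236062  0.22048964] [[ 0.779  0.627  0.001]
 [ 0.627 -0.779 -0.   ]
 [ 0.     0.001 -1.   ]] [-0.46  0.3   0.67  1.8  -0.21  1.1  -0.61] [-0.57322252 -0.05402329 -0.55613805] [-0.06761257  0.14737898  0.00911124]
selector_axis 0.9 [358. 207.] [ 0.5295 -0.1256  0.08  ]
selector_foot 0.98 [355. 198.] [ 0.53   -0.1257  0.05  ]
bobbin_top 0.58 [270.  58.] [0.5857 0.0272 0.064 ]
latch_grip 0.97 [209. 123.] [0.5017 0.0376 0.07  ]
winder 0.91 [305. 143.] [ 0.5364 -0.0484  0.    ]
end_stop 0.87 [335. 219.] [ 0.4969 -0.1239  0.05  ]
thimble 0.53 [221. 179.] [0.4375 0.004  0.    ]
chalk 0.8 [287. 245.] [ 0.4178 -0.1108  0.    ]
0.71 37875 [298.688 140.8  ]
```

View pics/w1.png

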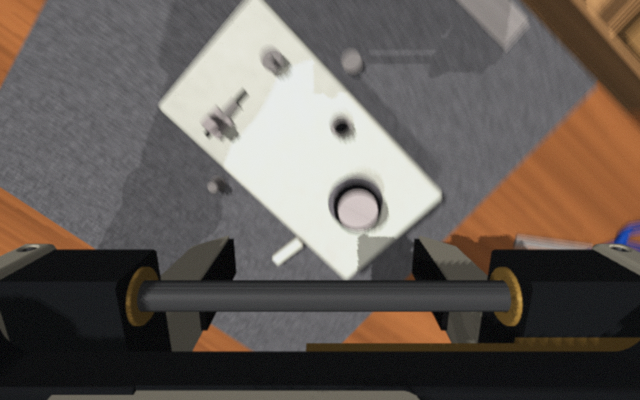

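Request:
carry_out(claw=[9.1,9.1,9.1,9.1,9.1,9.1,9.1,9.1], delta_pos=[[-2.7,3.4,0],[0,0,4.0],[0,0,4.0],[0,0,4.0],[0,0,2.5],[0,0,1.0],[0,0,0.8],[0,0,0]], angular=[[0,0,0],[0,0,0],[0,0,0],[0,0,0],[0,0,0],[0,0,0],[0,0,0],[0,0,0]])

```text
clock: 4.65
position: [0.5308, -0.124, 0.0573]
ee_rot: [2.96, 1.052, 0.0]
force: [-0.5, -0.7, 0.1]
width: 0.992
gripper_force: 0.0
```

```bash
python3 - <<'E'
from h import *
p,M,s=pose();print(p,s["force"],s["ft_torque"])
im=arm.get_image("wrist");save(im,"w2")
for l in ["selector_axis","selector_foot","bobbin_top","latch_grip"]:
    for r in arm.place_of(l,im)[:1]:
        c=px(r["centre"]);print(l,round(r["conf"],2),c.round(),onz(im,c,Z[l]).round(4))
E
```

```text
[ 0.53079928 -0.12396321  0.05732378] [-0.46614452 -0.73346869  0.11739435] [-0.12586056  0.15985462 -0.02897468]
selector_axis 0.72 [325. 256.] [ 0.5294 -0.1257  0.08  ]
selector_foot 0.48 [246. 139.] [ 0.5457 -0.0557  0.05  ]
latch_grip 0.98 [25. 88.] [0.5033 0.0377 0.07  ]
```

View pics/w2.png

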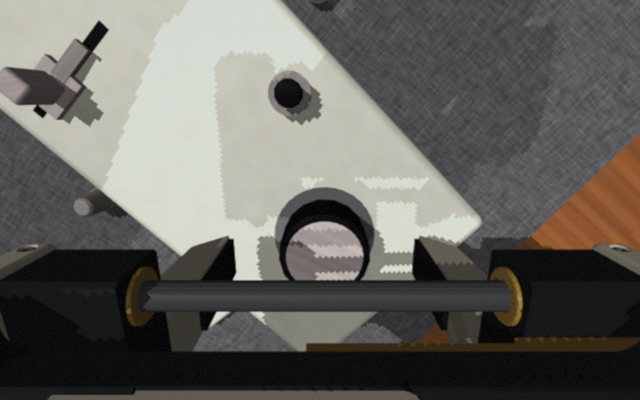

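Request:
carry_out(claw=[9.1,4.0,4.0,4.0,4.0,4.0,4.0,4.0], delta_pos=[[-0.22,0.05,0.2],[0,0,0],[0,0,0],[0,0,0],[0,0,0],[0,0,0],[0,0,0],[0,0,0]], angular=[[0,0,0],[0,0,0],[0,0,0],[0,0,0],[0,0,0],[0,0,0],[0,0,0],[0,0,0]], force=40)

```text
clock: 5.7
position: [0.5291, -0.1259, 0.0558]
ee_rot: [-2.96, -1.052, -0.0]
force: [-4.9, 4.8, 11.4]
width: 0.46
gripper_force: 5.5
```

```bash
cat > st.py <<'E'
from h import *
p,M,s=pose();print(round(s["clock"],2),p.round(4),"yaw",round(np.degrees(np.arctan2(M[1,0],M[0,0])),2),s["force"].round(2),"T",s["ft_torque"].round(3),"w",s["width"]*9.18,s["gripper_force"],"q",s["joints"].round(2))
E
python3 st.py
```

```text
5.7 [ 0.5291 -0.1259  0.0558] yaw 39.12 [-4.91  4.76 11.37] T [1.259 1.606 0.093] w 4.22698984692571 5.538490072431159 q [-0.27  0.52  0.57  1.97 -0.4   0.76 -0.36]
```

```bash
python3 - <<'E'
from h import *
im=arm.get_image("wrist");save(im,"w3")
im=arm.get_image("scene");cv2.imwrite("pics/s3.png",cv2.resize(im["frame"][110:260,200:400,::-1],None,fx=4,fy=4,interpolation=cv2.INTER_CUBIC))
E
python3 st.py
```

```text
5.8 [ 0.5286 -0.1253  0.0558] yaw 39.12 [-4.15  3.13 12.08] T [ 0.664  1.177 -0.013] w 3.994866257252337 5.746831780706998 q [-0.27  0.52  0.57  1.97 -0.4   0.76 -0.36]
```

View pics/w3.png

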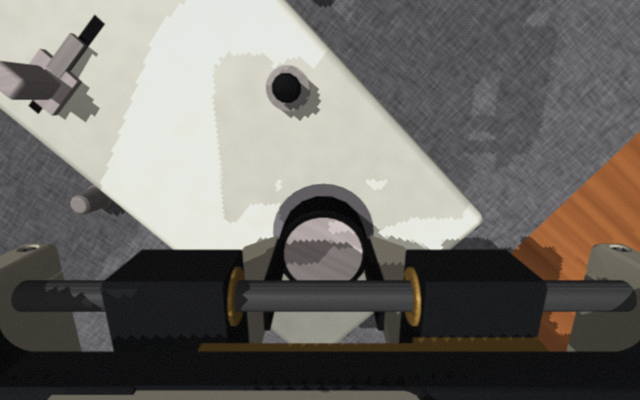

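View pics/s3.png

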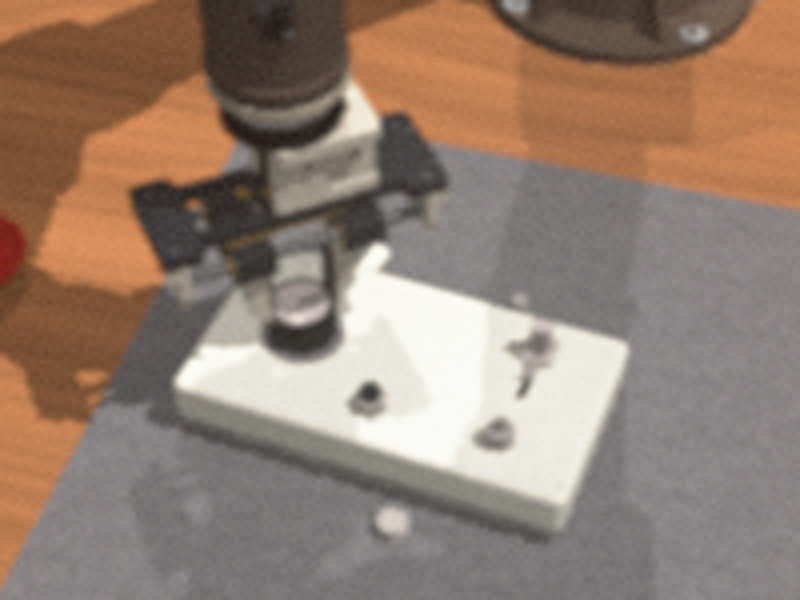

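Request:
carry_out(claw=[3.5,3.5], delta_pos=[[0,0,0],[0,0,0]], angular=[[0,0,0],[0,0,0]], force=40)

```text
clock: 6.0
position: [0.5285, -0.1246, 0.0559]
ee_rot: [-2.958, -1.052, 0.0]
force: [-4.3, 4.6, 12.3]
width: 0.384
gripper_force: 6.4
```

```bash
python3 st.py
```

```text
6.0 [ 0.5285 -0.1246  0.0559] yaw 39.15 [-4.31  4.63 12.34] T [0.955 1.186 0.041] w 3.5205823651725425 6.35845567623619 q [-0.27  0.52  0.57  1.97 -0.4   0.76 -0.36]
```

```bash
python3 - <<'E'
from h import *
p,M,s=pose()
im=arm.get_image("scene");f=im["frame"][:,:,::-1].copy()
x0,y0,k=235,140,9
c=cv2.resize(f[y0:y0+65,x0:x0+85],None,fx=k,fy=k,interpolation=cv2.INTER_CUBIC)
def mark(q,col):
    u=(proj(im,q)-[x0,y0]+.5)*k;print(np.round(u));cv2.circle(c,tuple(int(v) for v in u),4,col,-1)
for sgn in(1,-1): mark(p+M[:,1]*sgn*.0176,(0,0,255)); mark(p+M[:,1]*sgn*.0176-M[:,2]*.019,(0,255,0))
mark([.5295,-.1257,.08],(255,0,0));mark([.5295,-.1257,.05],(255,255,0))
cv2.imwrite("pics/s4.png",c)
E
```

```text
[318. 475.]
[313. 433.]
[425. 440.]
[422. 398.]
[363. 406.]
[369. 472.]
```

View pics/s4.png

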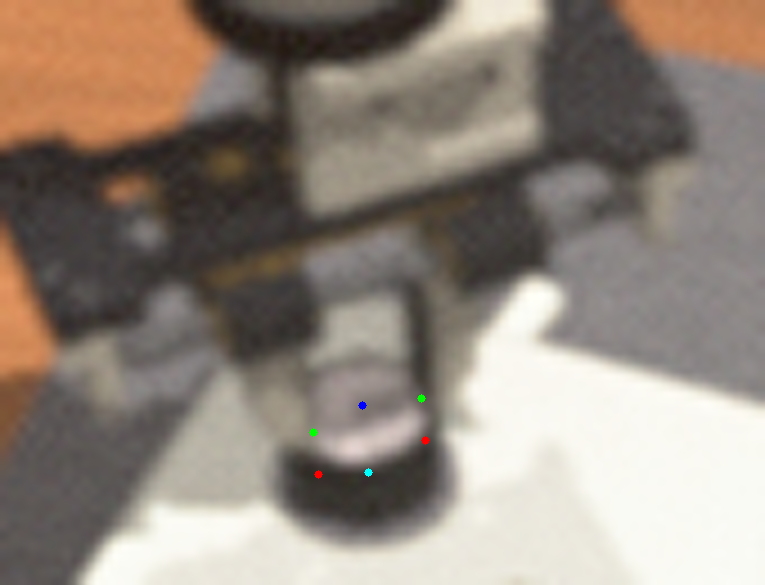

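Request:
carry_out(claw=[3.5,3.5], delta_pos=[[0,0,-0.3],[0,0,-0.3]], angular=[[0,0,0],[0,0,0]])

```text
clock: 6.25
position: [0.5291, -0.1259, 0.0615]
ee_rot: [2.96, 1.052, 0.0]
force: [0.5, -0.6, -0.0]
width: 0.379
gripper_force: 0.0
```

```bash
python3 st.py
```

```text
6.25 [ 0.5291 -0.1259  0.0615] yaw 39.11 [ 0.5  -0.6  -0.05] T [-0.033  0.063 -0.047] w 3.4790499777797907 0.0 q [-0.27  0.51  0.57  1.96 -0.39  0.77 -0.37]
```

Request:
carry_out(claw=[9.1,9.1,9.1,9.1,9.1,9.1,9.1,9.1,9.1,9.1], delta_pos=[[0,0,0],[0,0,0],[0,0,0],[0,0,0],[0,0,0],[0,0,0],[0,0,0.7],[0,0,0.7],[0,0,0.6],[0,0,0.4]], angular=[[0,0,0],[0,0,0],[0,0,0],[0,0,0],[0,0,0],[0,0,0],[0,0,0],[0,0,0],[0,0,0],[0,0,0]])

```text
clock: 7.25
position: [0.5286, -0.1258, 0.0364]
ee_rot: [-2.96, -1.052, 0.001]
force: [-0.4, -0.2, 0.1]
width: 0.986
gripper_force: 0.0
```

```bash
python3 st.py
```

```text
7.25 [ 0.5286 -0.1258  0.0364] yaw 39.12 [-0.35 -0.19  0.05] T [-0.074  0.16  -0.001] w 9.052159426234393 0.0 q [-0.25  0.55  0.55  1.98 -0.42  0.72 -0.34]
```

Request:
carry_out(claw=[9.1,4.0,4.0,4.0,4.0,4.0,4.0,4.0], delta_pos=[[0.05,0,0.25],[0,0,0],[0,0,0],[0,0,0],[0,0,0],[0,0,0],[0,0,0],[0,0,0]], angular=[[0,0,0],[0,0,0],[0,0,0],[0,0,0],[0,0,0],[0,0,0],[0,0,0],[0,0,0]], force=40)

```text
clock: 8.05
position: [0.5294, -0.1255, 0.0349]
ee_rot: [-2.96, -1.052, -0.0]
force: [-0.3, 0.5, 0.8]
width: 0.515
gripper_force: 40.0
```

```bash
python3 st.py
```

```text
8.05 [ 0.5294 -0.1255  0.0349] yaw 39.11 [-0.31  0.51  0.78] T [ 0.033  0.24  -0.015] w 4.731174676154866 39.99941110610962 q [-0.25  0.55  0.54  1.98 -0.42  0.72 -0.34]
```

Request:
carry_out(claw=[4,4,4,4,4,4,4,4,4,4,4,4,4,4], delta_pos=[[0,0,0],[0,0,0],[0,0,0],[0,0,0],[0,0,0],[0,0,0],[0,0,0],[0,0,0],[0,0,0],[0,0,0],[0,0,0],[0,0,0],[0,0,0],[0,0,0]], angular=[[0,0,-0.055],[0,0,-0.055],[0,0,-0.055],[0,0,-0.055],[0,0,-0.055],[0,0,-0.055],[0,0,-0.055],[0,0,-0.055],[0,0,-0.055],[0,0,-0.055],[0,0,-0.055],[0,0,-0.055],[0,0,-0.055],[0,0,0]])

```text
clock: 9.45
position: [0.5296, -0.1256, 0.0349]
ee_rot: [2.405, 2.022, 0.001]
force: [0.4, 0.6, 1.0]
width: 0.514
gripper_force: 40.0
```

```bash
python3 st.py
```

```text
9.45 [ 0.5296 -0.1256  0.0349] yaw 80.1 [0.44 0.57 1.05] T [ 0.091  0.058 -0.198] w 4.718726066635546 40.00254034996033 q [-0.11  0.52  0.34  1.97 -0.26  0.69  0.22]
```

Request:
carry_out(claw=[4,4], delta_pos=[[0,0,0],[0,0,0]], angular=[[0,0,-0.06],[0,0,0]])

```text
clock: 9.65
position: [0.5296, -0.1255, 0.0349]
ee_rot: [2.344, 2.092, 0.001]
force: [1.2, 1.2, 1.1]
width: 0.519
gripper_force: 40.0
```

```bash
python3 st.py
```

```text
9.65 [ 0.5296 -0.1255  0.0349] yaw 83.5 [1.19 1.18 1.09] T [ 0.134  0.037 -0.077] w 4.7612395536042245 40.004069209098816 q [-0.1   0.52  0.32  1.97 -0.25  0.69  0.26]
```

Request:
carry_out(claw=[4,4,4], delta_pos=[[0,0,0],[0,0,0],[0,0,0]], angular=[[0,0,-0.06],[0,0,-0.06],[0,0,0]])

```text
clock: 9.95
position: [0.5297, -0.1255, 0.0349]
ee_rot: [2.214, 2.228, 0.0]
force: [0.7, -0.4, 0.8]
width: 0.516
gripper_force: 40.0
```

```bash
python3 st.py
```

```text
9.95 [ 0.5297 -0.1255  0.0349] yaw 90.35 [ 0.66 -0.4   0.82] T [0.067 0.026 0.195] w 4.733360657630569 40.00358283519745 q [-0.08  0.52  0.29  1.97 -0.22  0.69  0.36]
```

Request:
carry_out(claw=[4,4,4], delta_pos=[[0,0,0],[0,0,0],[0,0,0]], angular=[[0,0,-0.05],[0,0,-0.05],[0,0,0]])

```text
clock: 10.25
position: [0.5297, -0.1255, 0.0349]
ee_rot: [2.102, 2.334, 0.001]
force: [0.0, 0.9, 1.3]
width: 0.512
gripper_force: 40.0
```

```bash
python3 st.py
```

```text
10.25 [ 0.5297 -0.1255  0.0349] yaw 95.99 [0.01 0.86 1.34] T [ 0.104 -0.049 -0.066] w 4.701358571600668 40.003586411476135 q [-0.06  0.51  0.26  1.96 -0.2   0.69  0.43]
```

Request:
carry_out(claw=[4,4,4], delta_pos=[[0,0,0],[0,0,0],[0,0,0]], angular=[[0,0,-0.05],[0,0,0],[0,0,0]])

```text
clock: 10.55
position: [0.5297, -0.1255, 0.0349]
ee_rot: [2.044, 2.385, 0.001]
force: [1.0, 0.9, 1.6]
width: 0.517
gripper_force: 40.0
```

```bash
python3 st.py
```

```text
10.55 [ 0.5297 -0.1255  0.0349] yaw 98.8 [1.04 0.95 1.56] T [ 0.123 -0.075 -0.205] w 4.746994401184059 40.00561594963074 q [-0.05  0.51  0.25  1.96 -0.19  0.69  0.47]
```

Request:
carry_out(claw=[4,4,4], delta_pos=[[0,0,0],[0,0,0],[0,0,0]], angular=[[0,0,-0.05],[0,0,0],[0,0,0]])

```text
clock: 10.85
position: [0.5297, -0.1255, 0.0349]
ee_rot: [1.983, 2.436, 0.0]
force: [2.8, 0.3, 1.5]
width: 0.511
gripper_force: 40.0
```

```bash
python3 st.py
```

```text
10.85 [ 0.5297 -0.1255  0.0349] yaw 101.72 [2.81 0.32 1.47] T [ 0.071 -0.191 -0.045] w 4.689704738739918 40.00471293926239 q [-0.04  0.51  0.23  1.96 -0.18  0.69  0.51]
```

Request:
carry_out(claw=[4,4,4], delta_pos=[[0,0,0],[0,0,0],[0,0,0]], angular=[[0,0,-0.05],[0,0,-0.05],[0,0,0]])

```text
clock: 11.15
position: [0.5297, -0.1255, 0.0349]
ee_rot: [1.856, 2.534, 0.0]
force: [1.6, 1.1, 2.1]
width: 0.515
gripper_force: 40.0
```

```bash
python3 st.py
```

```text
11.15 [ 0.5297 -0.1255  0.0349] yaw 107.56 [1.56 1.09 2.11] T [ 0.101 -0.276  0.229] w 4.729453990236149 40.000752210617065 q [-0.02  0.51  0.2   1.96 -0.16  0.69  0.59]
```

Request:
carry_out(claw=[4,4,4], delta_pos=[[0,0,0],[0,0,0],[0,0,0]], angular=[[0,0,-0.06],[0,0,0],[0,0,0]])

```text
clock: 11.45
position: [0.5297, -0.1255, 0.0349]
ee_rot: [1.782, 2.587, 0.001]
force: [2.0, 0.4, 2.9]
width: 0.518
gripper_force: 40.0
```

```bash
python3 st.py
```

```text
11.45 [ 0.5297 -0.1255  0.0349] yaw 110.87 [1.95 0.43 2.93] T [ 0.176 -0.455  0.141] w 4.757547479808312 40.00048220157623 q [-0.    0.51  0.19  1.96 -0.15  0.69  0.64]
```

Request:
carry_out(claw=[4,4,4], delta_pos=[[0,0,0],[0,0,0],[0,0,0]], angular=[[0,0,-0.04],[0,0,0],[0,0,0]])

```text
clock: 11.75
position: [0.5297, -0.1255, 0.0349]
ee_rot: [1.73, 2.622, 0.001]
force: [1.6, 0.1, 3.1]
width: 0.514
gripper_force: 40.0
```

```bash
python3 st.py
```

```text
11.75 [ 0.5297 -0.1255  0.0349] yaw 113.18 [1.63 0.14 3.07] T [ 0.194 -0.567 -0.155] w 4.714825080177047 40.00173211097717 q [ 0.    0.51  0.18  1.96 -0.14  0.69  0.67]
```

Request:
carry_out(claw=[4,4,4], delta_pos=[[0,0,0],[0,0,0],[0,0,0]], angular=[[0,0,-0.03],[0,0,0],[0,0,0]])

```text
clock: 12.05
position: [0.5297, -0.1255, 0.0349]
ee_rot: [1.688, 2.649, 0.001]
force: [4.0, -0.0, 2.5]
width: 0.514
gripper_force: 40.0
```

```bash
python3 st.py
```

```text
12.05 [ 0.5297 -0.1255  0.0349] yaw 114.99 [ 3.97 -0.03  2.46] T [ 0.289 -0.722 -0.469] w 4.719818391417585 40.00156223773956 q [ 0.01  0.51  0.17  1.96 -0.13  0.69  0.7 ]
```

Request:
carry_out(claw=[4,4,4], delta_pos=[[0,0,0],[0,0,0],[0,0,0]], angular=[[0,0,-0.02],[0,0,0],[0,0,0]])

```text
clock: 12.35
position: [0.5297, -0.1255, 0.0349]
ee_rot: [1.661, 2.666, 0.001]
force: [4.1, 1.1, 2.0]
width: 0.515
gripper_force: 40.0
```

```bash
python3 st.py
```

```text
12.35 [ 0.5297 -0.1255  0.0349] yaw 116.17 [4.07 1.11 1.99] T [ 0.371 -0.856 -0.626] w 4.72844301558481 39.999101758003235 q [ 0.02  0.51  0.16  1.96 -0.13  0.68  0.71]
```

Request:
carry_out(claw=[4,4,4,4,4,4,4,4,4], delta_pos=[[0,0,0],[0,0,0],[0,0,0],[0,0,0],[0,0,0],[0,0,0],[0,0,0],[0,0,0],[0,0,0]], angular=[[0,0,0.05],[0,0,0.05],[0,0,0.05],[0,0,0.05],[0,0,0.05],[0,0,0.05],[0,0,0.05],[0,0,0],[0,0,0]])

```text
clock: 13.25
position: [0.5296, -0.1255, 0.0349]
ee_rot: [2.097, 2.339, 0.0]
force: [4.3, 0.8, 2.0]
width: 0.515
gripper_force: 40.0
```

```bash
python3 st.py
```

```text
13.25 [ 0.5296 -0.1255  0.0349] yaw 96.23 [4.25 0.75 1.97] T [ 0.07  -0.83  -0.146] w 4.72918957977341 40.00341475009918 q [-0.06  0.51  0.26  1.96 -0.2   0.69  0.44]
```

Request:
carry_out(claw=[4,4,4,4,4,4,4,4,4], delta_pos=[[0,0,0],[0,0,0],[0,0,0],[0,0,0],[0,0,0],[0,0,0],[0,0,0],[0,0,0],[0,0,0]], angular=[[0,0,0.05],[0,0,0.05],[0,0,0.05],[0,0,0.05],[0,0,0.05],[0,0,0.05],[0,0,0.05],[0,0,0],[0,0,0]])

```text
clock: 14.15
position: [0.5295, -0.1256, 0.0349]
ee_rot: [2.472, 1.939, 0.0]
force: [3.6, 0.5, 2.5]
width: 0.513
gripper_force: 40.0
```

```bash
python3 st.py
```

```text
14.15 [ 0.5295 -0.1256  0.0349] yaw 76.21 [3.61 0.45 2.49] T [ 0.142 -0.748  0.086] w 4.7050460910807645 40.004435777664185 q [-0.13  0.52  0.36  1.97 -0.28  0.7   0.16]
```

Request:
carry_out(claw=[4,4,4,4,4], delta_pos=[[0,0,0],[0,0,0],[0,0,0],[0,0,0],[0,0,0]], angular=[[0,0,0.05],[0,0,0.05],[0,0,0.05],[0,0,0.05],[0,0,0]])

```text
clock: 14.65
position: [0.5295, -0.1255, 0.0349]
ee_rot: [-2.655, -1.679, -0.0]
force: [3.6, 1.2, 3.9]
width: 0.512
gripper_force: 40.0
```

```bash
python3 st.py
```

```text
14.65 [ 0.5295 -0.1255  0.0349] yaw 64.63 [3.63 1.19 3.86] T [ 0.078 -0.662 -0.244] w 4.698573519945075 40.0033700466156 q [-0.17  0.53  0.42  1.97 -0.32  0.7   0.01]
```

Pulled on past the midpoint; approach the rest slowly.

Request:
carry_out(claw=[4,4,4,4], delta_pos=[[0,0,0],[0,0,0],[0,0,0],[0,0,0]], angular=[[0,0,0.04],[0,0,0.04],[0,0,0],[0,0,0]])

```text
clock: 15.05
position: [0.5295, -0.1255, 0.0349]
ee_rot: [-2.718, -1.575, -0.0]
force: [3.5, 0.5, 4.5]
width: 0.512
gripper_force: 40.0
```

```bash
python3 st.py
```

```text
15.05 [ 0.5295 -0.1255  0.0349] yaw 60.17 [3.54 0.46 4.47] T [ 0.099 -0.655  0.034] w 4.700287076565987 40.00450551509857 q [-0.18  0.53  0.44  1.98 -0.34  0.7  -0.05]
```

Request:
carry_out(claw=[9.1,9.1,9.1,9.1,9.1,9.1,9.1,9.1,9.1,9.1,9.1], delta_pos=[[0,0,0],[0,0,0],[0,0,0],[0,0,0],[0,0,0],[0,0,0],[0,0,-1],[0,0,-2],[0,0,-3.5],[0,0,-3.5],[0,0,0]], angular=[[0,0,0],[0,0,0],[0,0,0],[0,0,0],[0,0,0],[0,0,0],[0,0,0],[0,0,0],[0,0,0],[0,0,0],[0,0,0]])

```text
clock: 16.15
position: [0.5323, -0.1266, 0.1398]
ee_rot: [2.717, 1.569, 0.01]
force: [0.3, -0.7, 0.1]
width: 0.991
gripper_force: 0.0
```

```bash
python3 st.py; python3 - <<'E'
from h import *
p,M,s=pose();th=.117;N=10
S=sum(R.from_rotvec([0,0,(k+.5)*th]).as_matrix() for k in range(N))
print(np.linalg.solve(S,M.T@(np.array([.465,.042,.13])-p))*100)
E
```

```text
16.15 [ 0.5323 -0.1266  0.1398] yaw 60.0 [ 0.35 -0.74  0.14] T [-0.132  0.067 -0.029] w 9.093993003266434 0.0 q [-0.25  0.39  0.52  1.88 -0.24  0.92 -0.14]
[ 0.15750799 -1.91569091  0.09135423]
```

Request:
carry_out(claw=[0,0,0,0,0,0,0,0,0,0,0,0], delta_pos=[[0.16,-1.92,0],[0.16,-1.92,0],[0.16,-1.92,0],[0.16,-1.92,0],[0.16,-1.92,0],[0.16,-1.92,0],[0.16,-1.92,0],[0.16,-1.92,0],[0.16,-1.92,0],[0.16,-1.92,0],[0,0,0],[0,0,0]], angular=[[0,0,0.117],[0,0,0.117],[0,0,0.117],[0,0,0.117],[0,0,0.117],[0,0,0.117],[0,0,0.117],[0,0,0.117],[0,0,0.117],[0,0,0.117],[0,0,0],[0,0,0]], force=20)

```text
clock: 17.35
position: [0.4521, 0.0392, 0.1348]
ee_rot: [3.136, -0.187, -0.0]
force: [-0.4, -0.4, 0.3]
width: 0.019
gripper_force: 0.0
```

```bash
python3 st.py; python3 - <<'E'
from h import *
im=arm.get_image("wrist");save(im,"w5")
for l in ["selector_axis","bobbin_top","latch_grip"]:
    for r in arm.place_of(l,im)[:1]:
        c=px(r["centre"]);print(l,round(r["conf"],2),c.round(),onz(im,c,Z[l]).round(4))
E
```

```text
17.35 [0.4521 0.0392 0.1348] yaw -6.81 [-0.38 -0.4   0.26] T [-0.091  0.121  0.036] w 0.17043182577494698 0.0 q [-0.85  0.29  0.81  2.11 -0.27  0.85 -1.57]
selector_axis 0.58 [561.  69.] [ 0.5278 -0.1268  0.08  ]
bobbin_top 0.9 [315.   7.] [0.5862 0.0286 0.064 ]
latch_grip 0.61 [316. 135.] [0.5033 0.038  0.07  ]
```

View pics/w5.png

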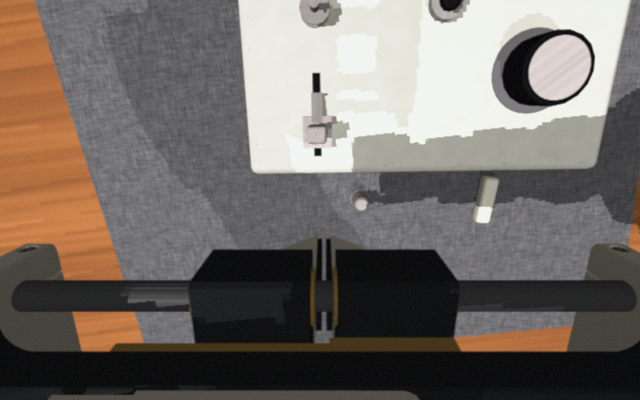

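Request:
carry_out(claw=[0,0,0,0,0,0,0], delta_pos=[[2.3,-0.5,0],[0,0,3],[0,0,3],[0,0,2],[0,0,1],[0,0,0.5],[0,0,0]], angular=[[0,0,0],[0,0,0],[0,0,0],[0,0,0],[0,0,0],[0,0,0],[0,0,0]])

```text
clock: 18.25
position: [0.4758, 0.041, 0.0399]
ee_rot: [3.136, -0.193, -0.0]
force: [0.8, 0.5, -0.2]
width: 0.008
gripper_force: 0.0
```

Request:
carry_out(claw=[0,0,0,0,0,0], delta_pos=[[0.4,0,0],[0.4,0,0],[0.4,0,0],[0.4,0,0],[0.4,0,0],[0,0,0]], angular=[[0,0,0],[0,0,0],[0,0,0],[0,0,0],[0,0,0],[0,0,0]])

```text
clock: 18.85
position: [0.4962, 0.039, 0.0399]
ee_rot: [3.136, -0.192, 0.001]
force: [-0.4, -1.0, -0.4]
width: 0.009
gripper_force: 0.0
```

Request:
carry_out(claw=[0,0,0], delta_pos=[[0.3,0,0],[0.3,0,0],[0.3,0,0]], angular=[[0,0,0],[0,0,0],[0,0,0]])

```text
clock: 19.15
position: [0.5045, 0.038, 0.0397]
ee_rot: [-3.136, 0.192, 0.001]
force: [-2.0, 1.2, 1.1]
width: 0.007
gripper_force: 1.1
```

```bash
python3 st.py; python3 - <<'E'
from h import *
im=arm.get_image("wrist");save(im,"w6")
for r in arm.place_of("latch_grip",im)[:2]:
    c=px(r["centre"]);print(round(r["conf"],2),c.round(),onz(im,c,.07).round(4))
E
```

```text
19.15 [0.5045 0.038  0.0397] yaw -7.0 [-1.95  1.17  1.08] T [0.326 0.594 0.033] w 0.06599974811282136 1.072082631289959 q [-0.66  0.52  0.65  2.07 -0.49  0.7  -1.38]
0.82 [321. 229.] [0.5201 0.0368 0.07  ]
```

View pics/w6.png

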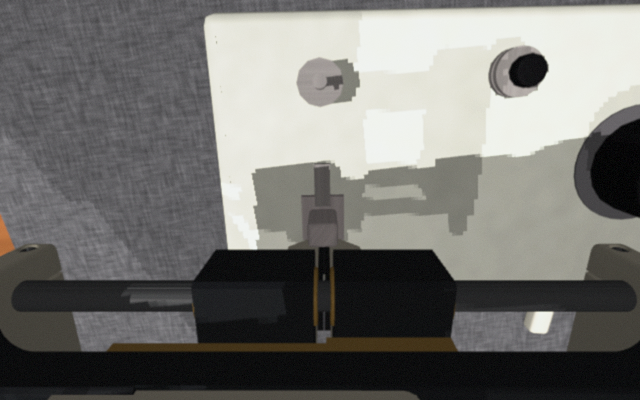

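Request:
carry_out(claw=[0,0,0], delta_pos=[[0.3,0,0],[0.2,0,0],[0.2,0,0]], angular=[[0,0,0],[0,0,0],[0,0,0]])

```text
clock: 19.55
position: [0.5115, 0.0371, 0.0398]
ee_rot: [-3.136, 0.192, 0.0]
force: [-2.3, 1.5, 0.6]
width: 0.004
gripper_force: 1.0
```

Request:
carry_out(claw=[0,0], delta_pos=[[0.15,0,0],[0.15,0,0]], angular=[[0,0,0],[0,0,0]])

```text
clock: 19.75
position: [0.5145, 0.0368, 0.0398]
ee_rot: [-3.136, 0.192, 0.0]
force: [-2.3, 1.5, -0.1]
width: 0.004
gripper_force: 1.0
```

Request:
carry_out(claw=[0,0], delta_pos=[[0.15,0,0],[0.1,0,0]], angular=[[0,0,0],[0,0,0]])

```text
clock: 19.95
position: [0.5163, 0.0366, 0.0397]
ee_rot: [-3.135, 0.192, 0.002]
force: [-6.0, 2.6, 5.2]
width: 0.004
gripper_force: 3.3
```

Request:
carry_out(claw=[0,0], delta_pos=[[0.1,0,0],[0.1,0,0]], angular=[[0,0,0],[0,0,0]])

```text
clock: 20.15
position: [0.5163, 0.0366, 0.0395]
ee_rot: [-3.135, 0.191, 0.008]
force: [-12.2, 2.9, 10.8]
width: 0.008
gripper_force: 6.4
```

Request:
carry_out(claw=[0,0], delta_pos=[[0.1,0,0],[0.1,0,0]], angular=[[0,0,0],[0,0,0]])

```text
clock: 20.35
position: [0.5163, 0.0365, 0.0393]
ee_rot: [-3.134, 0.191, 0.013]
force: [-18.9, 3.9, 16.6]
width: 0.005
gripper_force: 9.5
```

Request:
carry_out(claw=[0,0,0,0,0,0,0,0], delta_pos=[[-0.5,0,0],[-1,0,0],[-1.5,0,0],[0,0,-3],[0,0,-4],[0,0,-4],[0,0,-4],[0,0,0]], angular=[[0,0,0],[0,0,0],[0,0,0],[0,0,0],[0,0,0],[0,0,0],[0,0,0],[0,0,0]])

```text
clock: 21.15
position: [0.4945, 0.0392, 0.1945]
ee_rot: [-3.133, 0.193, -0.014]
force: [0.4, 0.3, -0.2]
width: 0.005
gripper_force: 0.0
```

```bash
python3 st.py; python3 - <<'E'
from h import *
im=arm.get_image("wrist");save(im,"w7")
for l in ["latch_grip","bobbin_top","selector_axis","thimble","chalk","bobbin_spare"]:
    for r in arm.place_of(l,im)[:1]:
        c=px(r["centre"]);print(l,round(r["conf"],2),c.round(),onz(im,c,Z[l]).round(4))
E
```

```text
21.15 [0.4945 0.0392 0.1945] yaw -7.05 [ 0.4   0.3  -0.16] T [ 0.001  0.169 -0.009] w 0.047476935553704296 0.0 q [-0.85  0.28  0.84  1.95 -0.24  1.01 -1.59]
latch_grip 0.57 [323. 146.] [0.5309 0.0353 0.07  ]
bobbin_top 0.61 [322.  79.] [0.5875 0.0288 0.064 ]
selector_axis 0.75 [510. 128.] [ 0.5274 -0.1267  0.08  ]
thimble 0.61 [358. 218.] [0.4332 0.0061 0.    ]
chalk 0.85 [459. 219.] [ 0.4183 -0.1114  0.    ]
bobbin_spare 0.77 [373.  24.] [ 0.6377 -0.0287  0.    ]
```

View pics/w7.png

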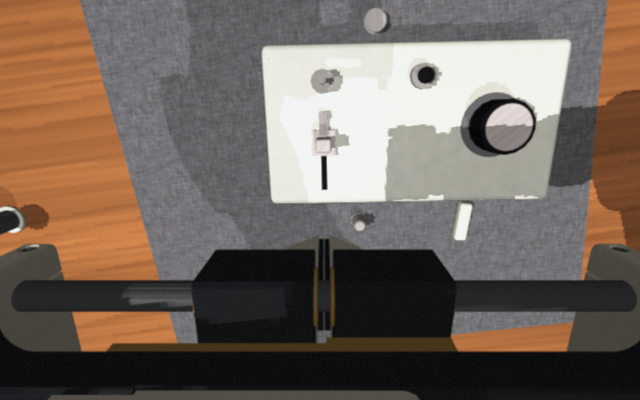

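The latch is home at pixel (323,143): its slot is open behind it and its front rod reaches towards the bobbin at (322,79). The knob (508,127), thimble (359,222) and chalk (462,220) haven't moved.

```bash
python3 -c "
from cell import arm
print(arm.sign_off())"
```

```text
the job is handed in; nothing more can be done
None
```

Job handed in: I turned the selector anticlockwise to its end stop (about 3° past first rest, well under the 7° limit), then clockwise three clicks and released it, and pushed the latch home until it met its stop; the click count comes from torque readings, since the knob's angle can't be seen, and in the last wrist picture the thimble, chalk and spare bobbin were where they started. On the first try the closing fingertips pressed lightly (about 12 N) on the knob's cap before I regripped lower.

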